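# Hang the drilled end of a fixing plate over the edge of the setting stand

### The job

The thin metal plate on the wooden setting stand has to be set for screwing from below: with the fingertips, push it flat against the fence along the stand's far side and slide it along the fence to the left until the dark line scribed across it lies right above the stand's left edge, so that its drilled end hangs over. Only push it, do not pinch, lift or tip it; the roll of tape lying on it just rides along and stays on it, and everything else on the worktop is left alone.

Things in the scene. Friction and masses are not known exactly. Their poses are not given: they have to be found in the camera images.
- stand: Fixed wooden setting stand: a plywood board 125 (x) x 260 (y) mm whose top is level and 50 mm above the worktop, on two bearers. Its frame: origin on the worktop under its centre, x to the far side (the fence), y to its left end, z up; it stands turned by up to 0.2 rad. A straight wooden fence 18 mm thick and 20 mm higher than the board's top runs along the whole far (+x) side; the other three sides are open.
- stand_edge (a point): Middle of the upper edge of the stand's left (+y) end, over which the plate shall hang: 130 mm from the stand's centre, at the height of the board's top; axes as the stand's.
- fence_face (a point): Middle of the fence's near face, at its foot, on the board's top: 44.5 mm to the far side of the stand's centre; axes as the stand's.
- plate: Loose flat aluminium plate, 70 (x) x 150 (y) x 6 (z) mm, about 0.22 kg, lying on the stand, off the fence and askew. Origin at the centre of its underside; its y axis points along its length to the drilled end (two 10 mm screw holes), which is to the left; its x axis points to the edge that belongs against the fence. It slides by a push of about 1 to 2 N. If it is pushed out until its centre is beyond the stand's edge it tips off.
- plate_line (a point): Middle of the dark line scribed across the top of the plate, 2 mm wide, 45 mm from the plate's drilled (+y) end and 30 mm from its centre; axes as the plate's.
- plate_back (a point): Middle of the plate's long far edge (+x side), at its underside: the edge that belongs against the fence.
- ptfe_tape: Small white roll of tape, 52 mm across and 15 mm high, lying flat on top of the plate, on the half away from the holes; it is loose and rides along. Origin at the centre of its underside.
- cap_black: Black bottle cap, 57 mm across, 24 mm high, standing just beyond the left end of the stand, lower than its top, partly where the plate will hang over it. Bystander, loose on the worktop; leave it alone. Origin at the centre of its underside.
- tea_tin: Green and grey tea tin, 74 mm across, 92 mm high. Bystander, loose on the worktop; leave it alone. Origin at the centre of its underside.
- tea_strainer: Steel tea strainer cup, 82 mm across, 61 mm high. Bystander, loose on the worktop; leave it alone. Origin at the centre of its underside.
- cup_6: White mug, 80 mm across, 95 mm high, with a handle. Bystander, loose on the worktop; leave it alone. Origin at the centre of its underside.
- cap_grey: Grey bottle cap, 69 mm across, 24 mm high. Bystander, loose on the worktop; leave it alone. Origin at the centre of its underside.
- ball_valve: Brass ball valve with a red lever, 115 mm long, 49 mm high. Bystander, loose on the worktop; leave it alone. Origin at its underside, 18 mm from the middle of the brass body.
- teaspoon: Metal teaspoon, 132 mm long, 9 mm high, lying flat. Bystander, loose on the worktop; leave it alone. Origin at the centre of its underside.
Not all that is in view belongs to the job. Leave any yellow look-alike of the ptfe_tape alone.

How it is judged:
At the end, for the whole second after the job is handed in: The scribed line is within 6 mm of straight above the stand's left edge; the plate's far edge is within 4 mm of the fence and parallel to it within 0.05 rad; the plate lies level and at rest on the stand with the roll of tape still lying flat on it (y of plate_line in the frame of stand_edge between -0.006 and 0.006 m and x of plate_back in the frame of fence_face above -0.004 m and angle between the x axis of plate and the x axis of stand, either way round below 0.05 rad and angle between plate's own z axis and vertical below 0.03 rad and z of plate in the frame of stand between 0.046 and 0.054 m and linear speed of plate below 0.01 m/s and horizontal distance between ptfe_tape and plate below 0.06 m and z of ptfe_tape in the frame of plate between 0.003 and 0.012 m); the robot touches nothing.
It fails at once if the plate is lifted off the stand or tipped (angle between plate's own z axis and vertical above 0.1 rad or z of plate in the frame of stand above 0.06 m).
It fails at once if the roll of tape is lifted (z of ptfe_tape in the frame of stand above 0.07 m).
It fails at once if a bystander is shifted by more than 20 mm (distance of any of cap_black, tea_tin, tea_strainer, cup_6, cap_grey, ball_valve, teaspoon from where it was at the start of the episode above 0.02 m).
It also fails if it takes over 56 s, if anything falls off the work surface, if the arm or the gripper's body presses on something with over 40 N, if the wrist force passes 120 N, or if a joint passes its speed limit or range.

### The arm

A 6-joint arm with a two-finger parallel gripper is mounted at the origin on a cart in front of the work surface, level with it; the furniture and walls round the work are solid. World frame = base frame: x ahead of the robot, y to its left, z up, the work surface at z = 0. Lengths are in m, angles in rad, forces in N, time in s.
With the tool pointing down it reaches from about 0.325 to 0.9 m from the base axis. Payload 6.1 kg.
Tool frame: the origin (TCP) lies at the very end of the fingers, on their centre line; the grasp point (between the pads) lies bot.pinch_z behind it (bot.pinch_z is the distance from the TCP to the grasp point, in m); x points along the fingers, z is the direction in which the jaws open and shut, and the axes are right-handed (so a half turn about x gives the same grasp; the last joint's range is limited). The gripper opens to 85 mm and grips with 20 to 120 N. Pads are 22 mm wide; open, the fingers measure 114 mm over their backs; the gripper's body (76 mm by 85 mm) begins 54 mm behind the grasp point. The pads swing forward as they close: fully open they stand 13 mm farther back than shut.
Start: joints at [-1.371, 0.22, 1.526, -0, 1.395, -0.126], TCP at [0.2, -0.592, 0.231] pointing down, gripper open.
Joint ranges: [-2.98, 2.98], [-0.91, 2.08], [0.09, 2.57], [-1.24, 4.39], [0.2, 2.65], [-2.68, 2.68]. Speed limits (rad/s): [2.57, 2.57, 3.01, 3.14, 3.14, 3.14].

### API

Orientations are given as a unit quaternion [w, x, y, z].
In Python, from workcell import sensors, imaging, job, bot gives the robot as it stands.
- The arm moves only by the tool play_rows, never from a script. Its argument "series" is a list of rows, each an object of numbers: "dx", "dy", "dz": the shift along the world's x, y, z in mm; "turn": the turn about the world's z in rad. In form: [{"dx": .., "dy": .., "dz": .., "turn": ..}, ...]. A call has 1 to 8 rows; each row shifts and turns the commanded pose from where the row before left it; what a row does not reach is not made up. A row lasts 1/10 s, in which the tool goes at most 50 mm and 8.59 degrees, less where a joint would pass 70% of its speed; a pose out of reach is approached as far as the arm can. A call is refused whole if a number of a shift passes 50 or a number of a turn 0.15, either way. A call with a gripper value outside its range is refused whole. "jaw" is the finger opening in mm, from 0 to 85.4, set as the call begins (left out, the last holds). The fingers move at their own pace and stop on an object; the grip force is fixed at half the most. Time passes only in rows, so rows that do not move let the fingers close. It gives the time, the measured TCP pose, the force and the opening at its end, in the units of the state.
- sensors.sense(): the state, without advancing time (a new reading comes with each control period).
- imaging.get_image(name): name is "scene" or "top"; returns the picture (384x512x3 uint8, red, green, blue); there is no depth.
- imaging.camera_params(name): a dict with "fx", "fy", "cx", "cy" (pixels), "D" ([k1, k2, p1, p2, k3] as OpenCV has them; the pictures are not rectified), "rvec" (rotation vector, rad) and "tvec" (3), from world to camera coordinates, as OpenCV has them. Camera axes: x right, y down, z forward; pixel columns grow to the right and rows downward; lengths in m; the calibration is good to about 2 mm. A picture is of the moment at which its call begins. camera_params takes no time and is no camera call.
- job.sign_off(): hands the job in, once; it reports no verdict.
The state is a dict: "time_s": time; "joint_pos": joint angles; "qd": joint speeds; "tau": joint torques, N m; "tool_pos": TCP position; "tool_rot": TCP orientation; "wrist_force": force on the tool from outside, world axes, zero at the start; "torque": the same for the moment, N m; "grip_width": finger opening in m.
Only numpy, scipy, OpenCV 4.12 (cv2) and the standard library are available. Lean on these libraries where they do the work, as an engineer would, in place of code of your own. Each camera call takes 0.05 s, during which the arm holds its last target. There are 200 camera calls.

## Working session

There is one attempt and no reset: what is moved stays moved. The work goes in short steps, Python scripts to look and compute and a tool call to move; the robot and the scene stay as the last step left them, time stands still between calls to the robot, and variables do not carry over. Pictures are saved under pics/ and viewed, about 8 in all and at most 12, crops included, and the job is handed in when it is done.

Besides the shell and the picture viewer there is one more tool, called after ">>>" as a command line: name --argument value ..., lists and objects as JSON in quotes. play_rows: Moves the arm, as the interface text tells. Its arguments: {"type":"object","properties":{"series":{"type":"array"},"jaw":{"type":"number"}},"required":["series"]}

```bash
mkdir -p pics
cat > h.py <<'E'
import numpy as np, cv2
from workcell import sensors, imaging, job, bot
def save(name,fn):
    im=imaging.get_image(name); cv2.imwrite(fn,im[:,:,::-1]); return im
def cam(name):
    p=imaging.camera_params(name)
    K=np.array([[p['fx'],0,p['cx']],[0,p['fy'],p['cy']],[0,0,1.]])
    return K,np.array(p['D'],float),np.array(p['rvec'],float).reshape(3,1),np.array(p['tvec'],float).reshape(3,1)
def ray(name,px,z):
    K,D,r,t=cam(name); R=cv2.Rodrigues(r)[0]
    u=cv2.undistortPoints(np.array(px,float).reshape(-1,1,2),K,D).reshape(-1,2)
    d=np.c_[u,np.ones(len(u))]@R; c=(-R.T@t).ravel()
    return c+d*((z-c[2])/d[:,2])[:,None]
def proj(name,P):
    K,D,r,t=cam(name); return cv2.projectPoints(np.array(P,float).reshape(-1,1,3),r,t,K,D)[0].reshape(-1,2)
E
python3 - <<'E'
from h import *
a=save('scene','pics/s0.png');b=save('top','pics/t0.png')
print(bot.pinch_z,sensors.sense()['tool_rot'],sensors.sense()['wrist_force'])
for n in('scene','top'):
    K,D,r,t=cam(n);print(n,K[0,0],(-cv2.Rodrigues(r)[0].T@t).ravel())
E
```

```text
0.0187 [ 0.5740032   0.41273864  0.57492038 -0.41186611] [0.80214915 0.92588841 0.00354523]
scene 427.5838854448298 [-0.38795357 -0.47619326  0.97088246]
top 393.9829251410833 [ 0.35959346 -0.01066383  1.27033658]
```

View pics/s0.png

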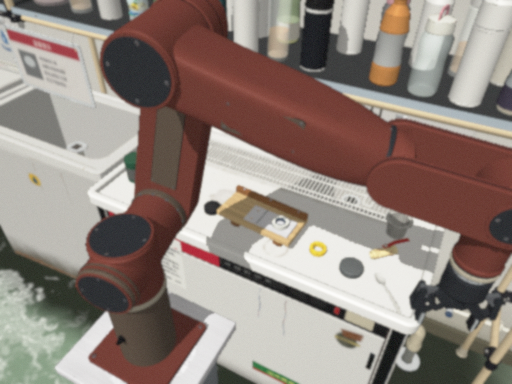

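View pics/t0.png

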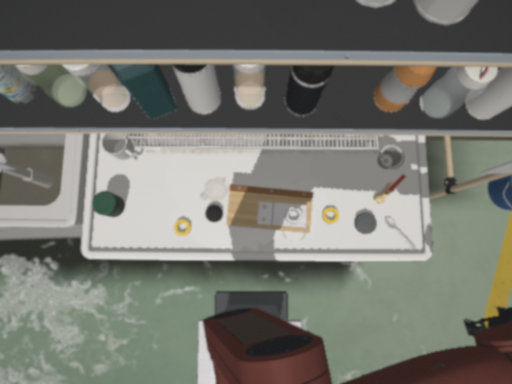

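The top view shows the stand at about x 228–312, y 185–233, with the plate at x 258–306 and the roll at (294,213). The black cap is at (214,212). The mug is just below the stand, near (295,233). I'll zoom in next.

Run:
```python
from h import *
b=np.mean([imaging.get_image('top').astype(float) for _ in range(4)],0).astype(np.uint8)[:,:,::-1]
a=cv2.imread('pics/s0.png')
cv2.imwrite('pics/avg0.png',b)
c=cv2.resize(b[172:247,200:320],None,fx=6.5,fy=6.5,interpolation=cv2.INTER_CUBIC);cv2.imwrite('pics/t0c.png',c)
c=cv2.resize(a[180:260,195:320],None,fx=6.4,fy=6.4,interpolation=cv2.INTER_CUBIC);cv2.imwrite('pics/s0c.png',c)
h=cv2.cvtColor(b,cv2.COLOR_BGR2HSV)
print(ray('top',[[228,208],[312,208],[270,186],[270,232]],.05))
for y in (200,208,214): print(y,b[y,225:316].tolist()[::1] if y==208 else '')
```

```text
[[ 0.49581118  0.06864082  0.05      ]
 [ 0.49737285 -0.19286882  0.05      ]
 [ 0.56605091 -0.0621375   0.05      ]
 [ 0.42231763 -0.06199885  0.05      ]]
200 
208 [[208, 213, 215], [201, 208, 213], [179, 193, 203], [149, 176, 194], [130, 167, 191], [124, 164, 191], [124, 165, 192], [124, 164, 191], [124, 164, 191], [123, 164, 191], [122, 162, 188], [115, 152, 177], [101, 133, 155], [87, 114, 132], [80, 105, 121], [79, 104, 120], [79, 103, 119], [79, 103, 119], [79, 103, 120], [79, 103, 119], [78, 102, 119], [79, 103, 119], [79, 103, 119], [79, 103, 119], [79, 103, 120], [79, 103, 119], [79, 103, 119], [79, 103, 120], [79, 103, 119], [79, 103, 120], [79, 103, 119], [81, 104, 120], [89, 109, 122], [108, 118, 127], [123, 127, 131], [130, 130, 133], [130, 130, 132], [126, 128, 132], [119, 124, 129], [115, 121, 128], [119, 123, 128], [126, 127, 131], [131, 130, 133], [132, 131, 133], [132, 131, 133], [131, 130, 132], [126, 126, 127], [117, 116, 118], [119, 118, 120], [128, 127, 129], [132, 131, 133], [133, 132, 134], [133, 132, 134], [134, 133, 134], [134, 133, 134], [134, 133, 135], [134, 133, 135], [134, 133, 135], [135, 133, 135], [134, 133, 135], [133, 132, 134], [132, 131, 133], [130, 131, 133], [138, 142, 144], [160, 165, 167], [178, 185, 187], [184, 191, 193], [183, 188, 190], [175, 180, 182], [160, 165, 167], [152, 156, 158], [155, 159, 162], [163, 168, 171], [164, 169, 170], [159, 162, 164], [165, 165, 167], [182, 181, 184], [198, 196, 199], [205, 204, 206], [206, 204, 207], [200, 200, 204], [182, 188, 196], [154, 173, 189], [131, 164, 188], [126, 164, 189], [137, 169, 192], [164, 183, 197], [192, 201, 207], [206, 212, 214], [210, 214, 216], [211, 214, 216]]
214
```

View pics/t0c.png

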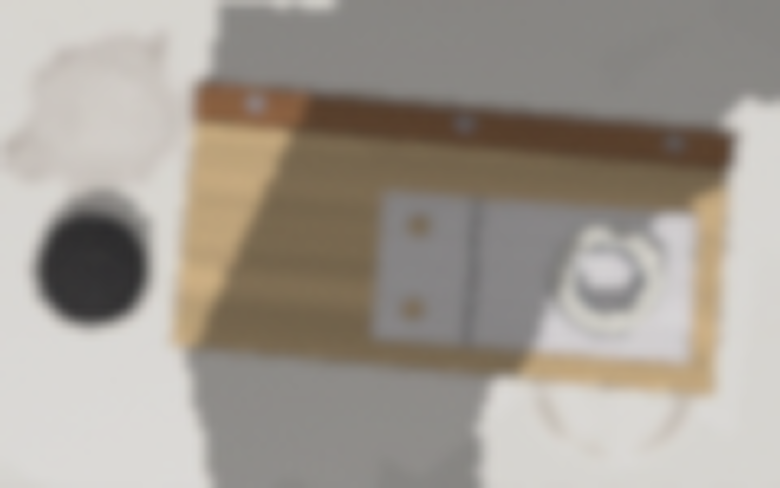

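View pics/s0c.png

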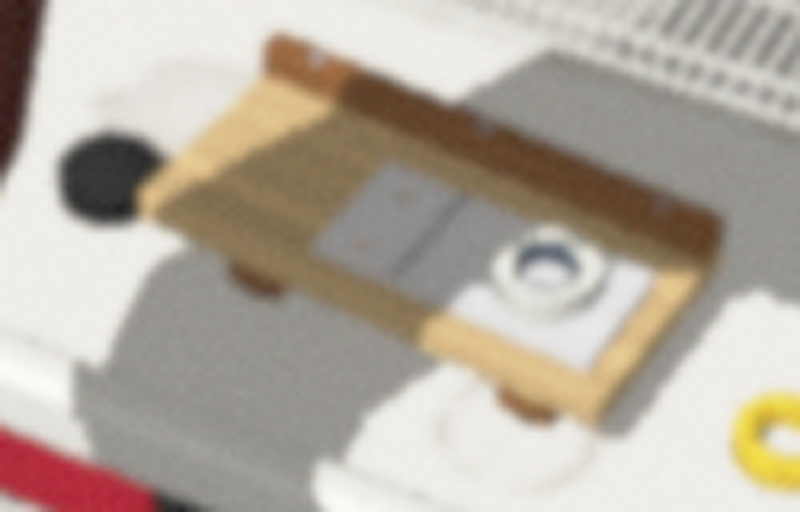

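Both crops show the plate clear of the fence. The scribed line runs from (475,196) to (466,342) in the top crop. The pale shapes near the stand are only stains on the worktop. Next I'll fit the edges to sub-pixel accuracy.

```bash
cat >> h.py <<'E'
from scipy.ndimage import map_coordinates, gaussian_filter
def edge(im,p,q,w=2.5,dark=False):
    """refine a nearly known edge p-q (px): strongest colour step (or darkest ridge) on normals, robust line; returns end points"""
    p,q=np.array(p,float),np.array(q,float); t=(q-p)/np.linalg.norm(q-p); n=np.array([-t[1],t[0]])
    s=np.arange(-w-1,w+1.01,.1); pts=[]
    for f in np.linspace(.06,.94,30):
        c=p+f*(q-p); xy=c+s[:,None]*n
        v=np.stack([map_coordinates(im[:,:,k].astype(float),[xy[:,1],xy[:,0]],order=3) for k in range(3)],1)
        g=-v.sum(1)+v.sum(1).max() if dark else np.abs(np.gradient(v,axis=0)).sum(1)
        i=10+np.argmax(g[10:-10]); k=slice(max(i-5,0),i+6); wt=g[k]-g[k].min()*.9
        pts.append(c+n*(s[k]@wt/wt.sum()))
    pts=np.array(pts,np.float32); vx,vy,x,y=cv2.fitLine(pts,cv2.DIST_HUBER,0,.01,.01).ravel()
    d=np.array([vx,vy]);o=np.array([x,y]);r=np.median(np.abs((pts-o)@np.array([-vy,vx])))
    return o+((p-o)@d)*d, o+((q-o)@d)*d, r
def crop(x,y): return np.array([(x+.5)/6.5-.5+200,(y+.5)/6.5-.5+172])
E
python3 - <<'E'
from h import *
from scipy.spatial.transform import Rotation as Ro
b=cv2.imread('pics/avg0.png'); L={}
for n,p,q,z,w,dk in [('left',(192,140),(174,335),.05,2,0),('right',(727,200),(714,380),.05,2,0),('near',(185,346),(700,391),.05,1.5,0),
 ('ffar',(205,82),(730,130),.07,2,0),('fnear',(205,122),(720,164),.05,1.5,0),
 ('pl',(380,190),(372,338),.056,2,0),('pr',(697,212),(692,356),.056,2,0),('pn',(380,341),(685,360),.056,1.5,0),('pf',(385,189),(690,208),.056,1.5,0),('line',(475,200),(466,336),.056,1.5,1)]:
    a,c,r=edge(b,crop(*p),crop(*q),w,dk); W=ray('top',[a,c],z)[:,:2]; L[n]=W
    d=W[1]-W[0]; print(n,W.round(4).tolist(),'ang',round(np.degrees(np.arctan2(d[1],d[0])),2),'res',round(r,2))
R=Ro.from_quat(np.roll(sensors.sense()['tool_rot'],-1)).as_matrix();print(R.round(3))
# stand axes from ffar,near
u=[(L[k][0]-L[k][1])/np.linalg.norm(L[k][0]-L[k][1]) for k in('ffar','near','fnear')]; ey=sum(u);ey/=np.linalg.norm(ey);ex=np.array([ey[1],-ey[0]])
for k in L: print(k,'x',(L[k]@ex).round(4),'y',(L[k]@ey).round(4))
print('ey',ey,'ang',np.arctan2(-ey[0],ey[1]))
E
```

```text
left [[0.5427, 0.0664], [0.449, 0.0746]] ang 175.0 res 0.12
right [[0.515, -0.1928], [0.429, -0.1832]] ang 173.63 res 0.18
near [[0.4429, 0.0677], [0.4217, -0.1767]] ang -94.96 res 0.11
ffar [[0.568, 0.0589], [0.5456, -0.1904]] ang -95.14 res 0.08
fnear [[0.5512, 0.0598], [0.5295, -0.188]] ang -95.0 res 0.07
pl [[0.5181, -0.0258], [0.4476, -0.0205]] ang 175.66 res 0.08
pr [[0.5085, -0.175], [0.4399, -0.1717]] ang 177.2 res 0.12
pn [[0.4474, -0.0251], [0.4374, -0.1692]] ang -93.96 res 0.1
pf [[0.518, -0.027], [0.5079, -0.1725]] ang -93.97 res 0.1
line [[0.5136, -0.071], [0.4487, -0.0663]] ang 175.86 res 0.09
[[-0.     0.947  0.32 ]
 [ 0.001  0.32  -0.947]
 [-1.     0.    -0.001]]
left x [0.5348 0.4407] y [0.1138 0.1137]
right x [0.5299 0.4435] y [-0.1468 -0.1448]
near x [0.4353 0.4356] y [ 0.1063 -0.139 ]
ffar x [0.5607 0.5602] y [ 0.1085 -0.1418]
fnear x [0.5438 0.544 ] y [ 0.1079 -0.1408]
pl x [0.5183 0.4477] y [0.0197 0.0189]
pr x [0.5219 0.4533] y [-0.1298 -0.1324]
pn x [0.4479 0.4506] y [ 0.0143 -0.1302]
pf x [0.5184 0.5211] y [ 0.0185 -0.1273]
line x [0.5178 0.4528] y [-0.0256 -0.0267]
ey [0.08771742 0.9961454 ] ang -0.08783029873806678
```

Stand yaw comes out at −0.088 rad. Its measured size is 125 × 260 mm, which matches the description. The plate needs about +22 mm towards the fence and about +140 mm along it. I'll move in with the fingers closed and the jaw axis along the fence.

>>> play_rows --series '[{"dx":18,"dy":45,"turn":-0.138},{"dx":18,"dy":45,"turn":-0.138},{"dx":18,"dy":45,"turn":-0.138},{"dx":18,"dy":45},{"dx":18,"dy":45},{"dx":18,"dy":45},{"dx":18,"dy":45},{"dx":18,"dy":45}]' --jaw 0

```text
schema error: expected keys dx, dy, dz, turn
```

>>> play_rows --series '[{"dx":20,"dy":45},{"dx":20,"dy":45},{"dx":15,"dy":45},{"dz":-40},{"dz":-40},{"dz":-30},{},{}]'

```text
schema error: expected keys dx, dy, dz, turn
```

>>> play_rows --series '[{"dx":18,"dy":45,"dz":0,"turn":-0.138},{"dx":18,"dy":45,"dz":0,"turn":-0.138},{"dx":18,"dy":45,"dz":0,"turn":-0.138},{"dx":18,"dy":45,"dz":0,"turn":0},{"dx":18,"dy":45,"dz":0,"turn":0},{"dx":18,"dy":45,"dz":0,"turn":0},{"dx":18,"dy":45,"dz":0,"turn":0},{"dx":18,"dy":45,"dz":0,"turn":0}]' --jaw 0

```text
time_s: 1.1
tool_pos: [0.3443, -0.2303, 0.2315]
tool_rot: [0.478, 0.522, 0.477, -0.522]
wrist_force: [1.2, -0.3, -0.5]
grip_width: -0.0001
```

>>> play_rows --series '[{"dx":20,"dy":45,"dz":0,"turn":0},{"dx":20,"dy":45,"dz":0,"turn":0},{"dx":15,"dy":45,"dz":0,"turn":0},{"dx":0,"dy":0,"dz":-40,"turn":0},{"dx":0,"dy":0,"dz":-40,"turn":0},{"dx":0,"dy":0,"dz":-30,"turn":0},{"dx":0,"dy":0,"dz":0,"turn":0},{"dx":0,"dy":0,"dz":0,"turn":0}]'

```text
time_s: 1.9
tool_pos: [0.399, -0.0971, 0.1218]
tool_rot: [-0.477, -0.521, -0.478, 0.522]
wrist_force: [0.7, 0.6, -0.1]
grip_width: -0.0
```

>>> play_rows --series '[{"dx":0,"dy":5,"dz":-30,"turn":0},{"dx":0,"dy":0,"dz":-25,"turn":0},{"dx":0,"dy":0,"dz":-14,"turn":0},{"dx":0,"dy":0,"dz":0,"turn":0},{"dx":10,"dy":-0.9,"dz":0,"turn":0},{"dx":10,"dy":-0.9,"dz":0,"turn":0},{"dx":5,"dy":-0.4,"dz":0,"turn":0},{"dx":0,"dy":0,"dz":0,"turn":0}]'

```text
time_s: 2.7
tool_pos: [0.4259, -0.0948, 0.0534]
tool_rot: [0.478, 0.522, 0.477, -0.521]
wrist_force: [-1.0, -0.6, 0.3]
grip_width: 0.0001
```

Run:
```python
from h import *
b=save('top','pics/t1.png')[:,:,::-1]
print(sensors.sense()['wrist_force'],sensors.sense()['tool_pos'])
c=cv2.resize(b[172:247,200:320],None,fx=6.5,fy=6.5,interpolation=cv2.INTER_CUBIC);cv2.imwrite('pics/t1c.png',c)
```

```text
[0.10676323 0.2337644  0.40555185] [ 0.42491168 -0.09453128  0.05290986]
```

View pics/t1c.png

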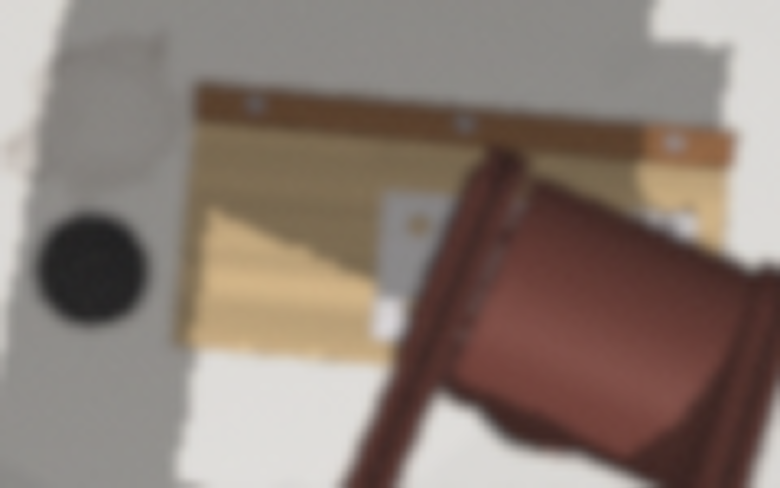

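The arm hides most of the plate; its left end, at crop (378,190), hasn't moved. The fingers are at the right height, so I'll push towards the fence.

>>> play_rows --series '[{"dx":4,"dy":-0.35,"dz":0,"turn":0},{"dx":4,"dy":-0.35,"dz":0,"turn":0},{"dx":4,"dy":-0.35,"dz":0,"turn":0},{"dx":4,"dy":-0.35,"dz":0,"turn":0},{"dx":4,"dy":-0.35,"dz":0,"turn":0},{"dx":3,"dy":-0.25,"dz":0,"turn":0},{"dx":2,"dy":-0.2,"dz":0,"turn":0},{"dx":0,"dy":0,"dz":0,"turn":0}]'

```text
time_s: 3.55
tool_pos: [0.4495, -0.0966, 0.0523]
tool_rot: [0.478, 0.522, 0.477, -0.521]
wrist_force: [-0.6, -0.3, 0.2]
grip_width: -0.0001
```

>>> play_rows --series '[{"dx":2,"dy":-0.2,"dz":0,"turn":0},{"dx":1,"dy":-0.1,"dz":0,"turn":0},{"dx":0,"dy":0,"dz":0,"turn":0}]'

```text
time_s: 3.85
tool_pos: [0.4522, -0.0968, 0.0523]
tool_rot: [0.478, 0.522, 0.477, -0.522]
wrist_force: [-0.1, 0.4, 1.0]
grip_width: -0.0001
```

>>> play_rows --series '[{"dx":1,"dy":-0.1,"dz":0,"turn":0},{"dx":1,"dy":-0.1,"dz":0,"turn":0},{"dx":1,"dy":-0.1,"dz":0,"turn":0}]'

```text
time_s: 4.15
tool_pos: [0.4547, -0.0969, 0.0522]
tool_rot: [-0.477, -0.521, -0.478, 0.522]
wrist_force: [-5.2, 1.0, 2.0]
grip_width: -0.0001
```

>>> play_rows --series '[{"dx":1,"dy":-0.1,"dz":0,"turn":0},{"dx":0,"dy":0,"dz":0,"turn":0}]'

```text
time_s: 4.35
tool_pos: [0.4547, -0.0969, 0.0521]
tool_rot: [-0.477, -0.521, -0.479, 0.522]
wrist_force: [-7.0, 0.4, 5.0]
grip_width: -0.0002
```

The fingers met the fence stop exactly where predicted, at stand x ≈ 0.461. I'll back off and go round to the right end.

>>> play_rows --series '[{"dx":-10,"dy":1,"dz":0,"turn":0},{"dx":-20,"dy":2,"dz":0,"turn":0},{"dx":0,"dy":0,"dz":40,"turn":0},{"dx":0,"dy":0,"dz":25,"turn":0},{"dx":10,"dy":-45,"dz":0,"turn":0},{"dx":25,"dy":-40,"dz":0,"turn":0},{"dx":32,"dy":-36,"dz":0,"turn":0},{"dx":0,"dy":-4,"dz":0,"turn":0}]'

```text
time_s: 5.15
tool_pos: [0.4957, -0.2234, 0.117]
tool_rot: [0.478, 0.522, 0.476, -0.522]
wrist_force: [-0.4, 0.6, -0.4]
grip_width: -0.0002
```

>>> play_rows --series '[{"dx":0,"dy":0,"dz":0,"turn":0},{"dx":0,"dy":0,"dz":0,"turn":0}]'

```text
time_s: 5.35
tool_pos: [0.4922, -0.2183, 0.1169]
tool_rot: [0.477, 0.522, 0.478, -0.522]
wrist_force: [-0.4, 0.5, -0.4]
grip_width: 0.0003
```

Run:
```python
from h import *
b=save('top','pics/t2.png')[:,:,::-1]
print(sensors.sense()['wrist_force'],sensors.sense()['tool_pos'])
c=cv2.resize(b[172:247,200:320],None,fx=6.5,fy=6.5,interpolation=cv2.INTER_CUBIC);cv2.imwrite('pics/t2c.png',c)
```

```text
[0.21855915 0.35797036 0.87658757] [ 0.49225292 -0.2180692   0.11721915]
```

View pics/t2c.png

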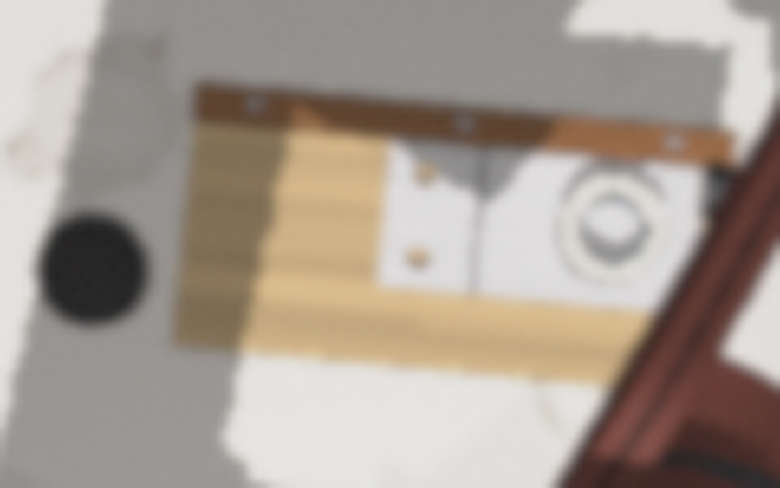

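The plate is now flush with the fence. The line runs from (483,147) to (474,293) in the crop, and the roll sits on the plate at (612,222). I'll measure the slide that remains.

```bash
cat >> h.py <<'E'
ey=np.array([.0877,.99615]);ex=np.array([.99615,-.0877])
def st(W): return np.c_[np.atleast_2d(W)[:,:2]@ex,np.atleast_2d(W)[:,:2]@ey].round(4)
E
python3 - <<'E'
from h import *
b=cv2.imread('pics/t2.png')
for n,p,q,z,dk in [('left',(192,140),(174,335),.05,0),('line',(482,152),(474,288),.056,1),('pl',(388,150),(380,285),.056,0),('pn',(385,287),(640,307),.056,0),('pr',(700,172),(697,205),.056,0)]:
    a,c,r=edge(b,crop(*p),crop(*q),1.5,dk);print(n,st(ray('top',[a,c],z)).tolist(),round(r,2))
print(st(sensors.sense()['tool_pos']))
E
```

```text
left [[0.5348, 0.1137], [0.4407, 0.1132]] 0.08
line [[0.5412, -0.0271], [0.4758, -0.0267]] 0.1
pl [[0.5379, 0.0181], [0.4731, 0.0191]] 0.07
pn [[0.4731, 0.0142], [0.4731, -0.1071]] 0.11
pr [[0.5413, -0.1331], [0.5253, -0.1327]] 0.01
[[ 0.5095 -0.1741]]
```

>>> play_rows --series '[{"dx":0,"dy":0,"dz":-40,"turn":0},{"dx":0,"dy":0,"dz":-24,"turn":0},{"dx":0,"dy":0,"dz":0,"turn":0},{"dx":0.9,"dy":10,"dz":0,"turn":0},{"dx":0.6,"dy":7,"dz":0,"turn":0},{"dx":0.3,"dy":4,"dz":0,"turn":0},{"dx":0.3,"dy":3,"dz":0,"turn":0},{"dx":0.3,"dy":4,"dz":0,"turn":0}]'

```text
time_s: 6.2
tool_pos: [0.496, -0.1911, 0.0541]
tool_rot: [0.478, 0.522, 0.477, -0.521]
wrist_force: [-0.4, 0.7, -0.5]
grip_width: -0.0001
```

>>> play_rows --series '[{"dx":0.4,"dy":5,"dz":0,"turn":0},{"dx":0.4,"dy":5,"dz":0,"turn":0},{"dx":0.5,"dy":5,"dz":0,"turn":0},{"dx":0.4,"dy":5,"dz":0,"turn":0},{"dx":0.5,"dy":5,"dz":0,"turn":0},{"dx":0.4,"dy":5,"dz":0,"turn":0},{"dx":0.5,"dy":5,"dz":0,"turn":0},{"dx":0.4,"dy":5,"dz":0,"turn":0}]'

```text
time_s: 7.0
tool_pos: [0.499, -0.151, 0.0534]
tool_rot: [-0.478, -0.521, -0.477, 0.522]
wrist_force: [-1.3, -1.7, 1.5]
grip_width: -0.0003
```

>>> play_rows --series '[{"dx":0.4,"dy":5,"dz":0,"turn":0},{"dx":0.4,"dy":5,"dz":0,"turn":0},{"dx":0.5,"dy":5,"dz":0,"turn":0},{"dx":0.4,"dy":5,"dz":0,"turn":0},{"dx":0.5,"dy":5,"dz":0,"turn":0},{"dx":0.4,"dy":5,"dz":0,"turn":0},{"dx":0.3,"dy":3,"dz":0,"turn":0},{"dx":0,"dy":0,"dz":0,"turn":0}]'

```text
time_s: 7.8
tool_pos: [0.5019, -0.1174, 0.0532]
tool_rot: [0.477, 0.522, 0.478, -0.521]
wrist_force: [0.4, -0.3, 0.3]
grip_width: 0.0001
```

Run:
```python
from h import *
b=save('top','pics/t3.png')[:,:,::-1]
s=sensors.sense();print(s['wrist_force'],s['tool_pos'],st(s['tool_pos']))
c=cv2.resize(b[172:247,200:320],None,fx=6.5,fy=6.5,interpolation=cv2.INTER_CUBIC);cv2.imwrite('pics/t3c.png',c)
```

```text
[-0.81086991  0.22016872 -0.23332707] [ 0.50179793 -0.11744326  0.05305438] [[ 0.5102 -0.073 ]]
```

View pics/t3c.png

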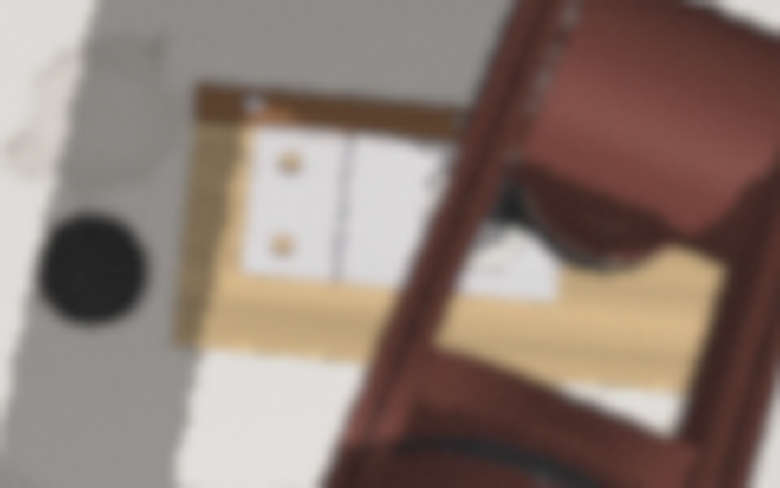

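The plate is sliding and staying parallel to the fence. The line is at about (345,205) in the crop and remains visible while I push.

```bash
cat >> h.py <<'E'
def meas(fn,x):
    b=cv2.imread(fn)
    for n,p,q,z,dk in [('left',(192,140),(174,335),.05,0),('line',(x+4,145),(x-4,270),.056,1)]:
        a,c,r=edge(b,crop(*p),crop(*q),1.5,dk);print(n,st(ray('top',[a,c],z)).tolist(),round(r,2))
E
python3 -c "
from h import *
meas('pics/t3.png',345)"
```

```text
left [[0.5348, 0.1138], [0.4407, 0.1131]] 0.1
line [[0.5386, 0.038], [0.4784, 0.0382]] 0.05
```

The line needs another 75.5 mm. I'll go 70 mm, then check.

>>> play_rows --series '[{"dx":0.3,"dy":3,"dz":0,"turn":0},{"dx":0.5,"dy":5,"dz":0,"turn":0},{"dx":0.5,"dy":5,"dz":0,"turn":0},{"dx":0.4,"dy":5,"dz":0,"turn":0},{"dx":0.5,"dy":5,"dz":0,"turn":0},{"dx":0.4,"dy":5,"dz":0,"turn":0},{"dx":0.5,"dy":5,"dz":0,"turn":0},{"dx":0.4,"dy":5,"dz":0,"turn":0}]'

```text
time_s: 8.65
tool_pos: [0.5053, -0.0797, 0.0532]
tool_rot: [-0.477, -0.521, -0.478, 0.522]
wrist_force: [-0.4, -1.2, -0.4]
grip_width: -0.0
```

>>> play_rows --series '[{"dx":0.4,"dy":5,"dz":0,"turn":0},{"dx":0.4,"dy":5,"dz":0,"turn":0},{"dx":0.5,"dy":5,"dz":0,"turn":0},{"dx":0.4,"dy":5,"dz":0,"turn":0},{"dx":0.5,"dy":5,"dz":0,"turn":0},{"dx":0.4,"dy":4,"dz":0,"turn":0},{"dx":0.2,"dy":2,"dz":0,"turn":0},{"dx":0,"dy":0,"dz":0,"turn":0}]'

```text
time_s: 9.45
tool_pos: [0.5083, -0.0488, 0.0534]
tool_rot: [0.478, 0.522, 0.478, -0.521]
wrist_force: [-0.8, -0.4, 0.8]
grip_width: 0.0
```

Run:
```python
from h import *
b=save('top','pics/t4.png')[:,:,::-1]
s=sensors.sense();print(s['wrist_force'],s['tool_pos'],st(s['tool_pos']))
c=cv2.resize(b[172:247,200:320],None,fx=6.5,fy=6.5,interpolation=cv2.INTER_CUBIC);cv2.imwrite('pics/t4c.png',c)
```

```text
[-0.26232844 -0.05355337 -0.89701555] [ 0.50845708 -0.04888494  0.05344592] [[ 0.5108 -0.0041]]
```

View pics/t4c.png

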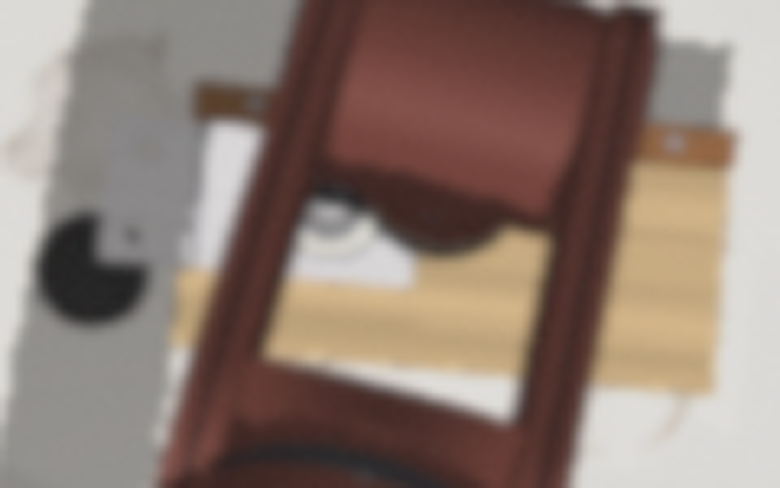

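The plate's drilled end now hangs over the edge, and the line lies hidden behind the shadow and the arm at about x 200. By the contact offset, about 6.5 mm remains. I'll push 6 mm, then retract and look.

>>> play_rows --series '[{"dx":0.3,"dy":3,"dz":0,"turn":0},{"dx":0.2,"dy":2,"dz":0,"turn":0},{"dx":0.1,"dy":1,"dz":0,"turn":0},{"dx":0,"dy":0,"dz":0,"turn":0},{"dx":-2,"dy":-20,"dz":0,"turn":0},{"dx":-2,"dy":-20,"dz":0,"turn":0},{"dx":0,"dy":0,"dz":40,"turn":0},{"dx":0,"dy":0,"dz":25,"turn":0}]'

```text
time_s: 10.3
tool_pos: [0.5048, -0.0836, 0.1195]
tool_rot: [0.477, 0.522, 0.477, -0.522]
wrist_force: [1.4, -0.7, 1.4]
grip_width: 0.0001
```

>>> play_rows --series '[{"dx":-8,"dy":-49,"dz":0,"turn":0},{"dx":-8,"dy":-49,"dz":0,"turn":0},{"dx":0,"dy":0,"dz":0,"turn":0},{"dx":0,"dy":0,"dz":0,"turn":0}]'

```text
time_s: 10.7
tool_pos: [0.4884, -0.182, 0.1182]
tool_rot: [0.476, 0.522, 0.477, -0.522]
wrist_force: [-0.1, 1.2, 0.3]
grip_width: -0.0002
```

Run:
```python
from h import *
b=save('top','pics/t5.png')[:,:,::-1]
s=sensors.sense();print(s['tool_pos'],st(s['tool_pos']))
c=cv2.resize(b[172:247,200:320],None,fx=6.5,fy=6.5,interpolation=cv2.INTER_CUBIC);cv2.imwrite('pics/t5c.png',c)
```

```text
[ 0.48849216 -0.18096235  0.11804067] [[ 0.5025 -0.1374]]
```

View pics/t5c.png

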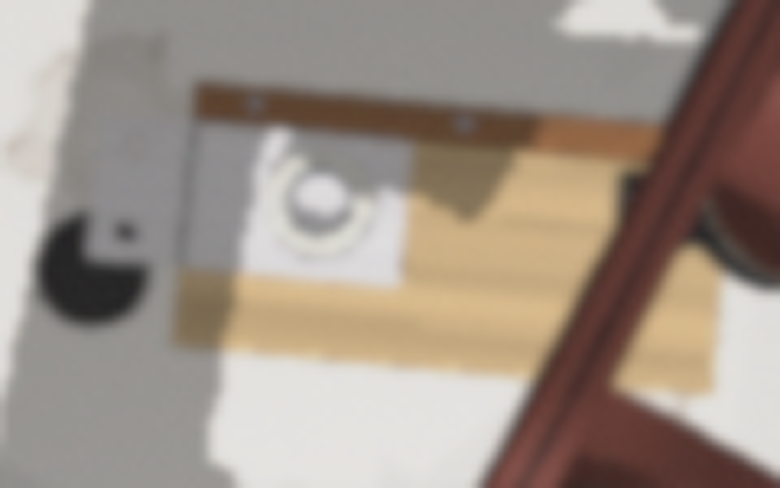

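The line now runs from about (193,140) to (180,265) in the crop, right at the stand's left edge. The roll is on the plate and the black cap hasn't moved.

Run:
```python
from h import *
b=cv2.imread('pics/t5.png')
for n,p,q,z,dk in [('left',(179,285),(174,335),.05,0),('line',(191,140),(182,258),.056,1),('pn',(250,274),(395,284),.056,0),('pr',(411,150),(403,275),.056,0),('pn2',(188,269),(235,273),.056,0)]:
    a,c,r=edge(b,crop(*p),crop(*q),1.2,dk);print(n,st(ray('top',[a,c],z)).tolist(),round(r,2))
```

```text
left [[0.4646, 0.1133], [0.4407, 0.113]] 0.06
line [[0.5339, 0.113], [0.477, 0.1126]] 0.07
pn [[0.4734, 0.0787], [0.4724, 0.0097]] 0.1
pr [[0.5389, 0.007], [0.4789, 0.0084]] 0.14
pn2 [[0.4731, 0.1083], [0.473, 0.0858]] 0.09
```

The line is within about 1 mm of the edge. The plate's near edge is where it was when pressed to the fence, and the angle is under 0.025 rad. The fingers are clear, so I'll hand in.

```bash
python3 -c "
from h import *
print(job.sign_off())"
```

```text
the job is handed in; nothing more can be done
None
```

I pushed the plate flat against the fence with closed fingertips, then slid it about 140 mm to the left by its right end. I retracted and handed the job in at about 11 s of the 56 s; no verdict is reported.

Last checks, from the top camera after retracting:

| Check | Measured | Limit |
|---|---|---|
| Scribed line against the stand's left edge | about 0.7 mm short, inside the board | 6 mm |
| Plate's near edge against where it was when pressed to the fence | within about 1 mm | 4 mm gap at the fence |
| Angle to the fence | 0.007–0.023 rad, depending on which edge I used | 0.05 rad |

- **Angle:** the three edge fits disagree a little because the edges are short and partly in shadow, but all are within the limit.
- **Tape and black cap:** the roll lies on the plate and the black cap looks unmoved.
- **Not measured:** I did not re-measure the other bystanders, but the tool never went down near them. Plate tilt and height I judged only by eye from the top view.
- **Forces:** the highest wrist force I read was about 9 N, while pressing the plate against the fence.

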